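# Count along the sorting rack and push the tin into the third gap

## Task

The green sorting rack has four gaps, counted from the end with the yellow post. Run a fingertip along the rail at the back of the rack from that end, flicking over the white spring tags of gaps one, two and three in turn and leaving the fourth tag alone; then, with the fingers only, gently push the small red-labelled tin along the table into the third gap until no part of it sticks out past the front ends of the dividers. Do not pinch, lift or tip the tin, leave the jar, bottles and flat tin where they are, and finish with the hand clear.

Things in the scene. Friction and masses are not known exactly. Their poses are not given: they have to be found in the camera images.
- rack: green comb rack fixed on the table. Origin: on the table, middle of the front line of the dividers; x runs into the gaps, away from the robot, y to the left. Five upright walls 8 mm thick, 60 mm high, rounded in front, at y = 144, 72, 0, -72, -144 mm make four gaps 64 mm wide, centred at y = 108, 36, -36, -108, open in front and above, bare table as floor, closed by a back wall at x = 80 mm.
- rail (a point): middle of the top face of the dark rail along the rack's back: 92 mm behind the rack's origin, 70 mm above the table; the rail is 26 mm wide, 296 mm long along the rack's y. The four white tags stand on its centre line, one at the middle of each gap.
- tag_a (a joint): white spring tag of the leftmost (y = 108 mm) gap, first from the robot's left; a plate 20 (rack x) x 3 x 32 mm tall, standing on the rail, hinge at the rail's top. Value = lean in rad: 0 upright, positive leaning to the right (rack -y), at most 1.45 either way; past 0.3 counts as flicked. A weak spring (about 1 N at the tip) stands it up again.
- tag_b (a joint): white spring tag of the y = 36 mm gap, second from the robot's left; a plate 20 (rack x) x 3 x 32 mm tall, standing on the rail, hinge at the rail's top. Value = lean in rad: 0 upright, positive leaning to the right (rack -y), at most 1.45 either way; past 0.3 counts as flicked. A weak spring (about 1 N at the tip) stands it up again.
- tag_c (a joint): white spring tag of the y = -36 mm gap, third from the robot's left; a plate 20 (rack x) x 3 x 32 mm tall, standing on the rail, hinge at the rail's top. Value = lean in rad: 0 upright, positive leaning to the right (rack -y), at most 1.45 either way; past 0.3 counts as flicked. A weak spring (about 1 N at the tip) stands it up again.
- tag_d (a joint): white spring tag of the rightmost (y = -108 mm) gap, fourth from the robot's left; a plate 20 (rack x) x 3 x 32 mm tall, standing on the rail, hinge at the rail's top. Value = lean in rad: 0 upright, positive leaning to the right (rack -y), at most 1.45 either way; past 0.3 counts as flicked. A weak spring (about 1 N at the tip) stands it up again.
- yellow_post: yellow round post, 24 mm diameter, 72 mm high, fixed at one end of the rail (164 mm to the left or right of the rack's middle, 92 mm behind the front line): counting begins at this end. Origin: centre of its underside.
- grey_post: grey post of the same size at the other end of the rail. Origin: centre of its underside.
- tin: small closed food tin, red label, standing upright and loose on the table in front of the rack; 52 mm diameter, 70 mm high, about 50 g. Origin: centre of its underside. Pushed low it slides without tipping.
- jar: small glass jar with black lid, 44 mm diameter, 56 mm high, standing loose in the leftmost gap; not to be moved. Origin: centre of its underside.
- beer_bottle: brown glass bottle, 60 mm diameter, 170 mm high, standing loose to the left of the rack; not to be moved. Origin: centre of its underside.
- milk_bottle: white plastic bottle with blue cap, 68 mm diameter, 150 mm high, standing loose to the right of the rack; not to be moved. Origin: centre of its underside.
- flat_tin: flat blue tin, 66 mm diameter, 34 mm high, standing loose just right of the rack; not to be moved. Origin: centre of its underside.
Things that resemble listed ones, but are neither listed nor needed, are in the scene too. Of the things that look like the tin, the middle-sized one is meant.

How it is judged:
By the outcome, as a careful person would: the job done as asked, in the order asked, and still so for the second after the job is handed in, with the robot touching nothing.
It also fails if it takes over 64 s, if anything falls off the work surface, if the arm or the gripper's body presses on something with over 40 N, if the wrist force passes 120 N, or if a joint passes its speed limit or range.

## Robot

A 7-joint arm with a two-finger parallel gripper is mounted at the origin on the work surface. World frame = base frame: x ahead of the robot, y to its left, z up, the work surface at z = 0. Lengths are in m, angles in rad, forces in N, time in s.
With the tool pointing down it reaches from about 0.425 to 0.95 m from the base axis. Payload 4.7 kg.
Tool frame: the origin (TCP) lies on the centre line of the jaws, within the pads' length; the fingertips stand robot.nose_length ahead of it and the grasp point (between the pads) lies 8 mm behind it (robot.nose_length is the distance from the TCP to the fingertips, in m); z points along the fingers, y is the line along which they close (so a half turn about z gives the same grasp; the last joint's range is limited). The gripper opens to 85 mm and grips with 20 to 120 N. Pads are 22 mm wide; open, the fingers measure 114 mm over their backs; the gripper's body (76 mm by 85 mm) begins 54 mm behind the grasp point. The pads swing forward as they close: fully open they stand 13 mm farther back than shut.
Start: joints at [1.284, 0.469, -0.049, 1.532, 0.024, 1.141, -0.082], TCP at [0.172, -0.653, 0.242] pointing down, gripper open.
Joint ranges: [-2.59, 2.59], [-0.33, 1.99], [-1.39, 1.29], [0.1, 2.45], [-1.04, 4.18], [0.21, 1.99], [-2.66, 2.66]. Speed limits (rad/s): [2.57, 2.57, 3.14, 3.14, 3.14, 3.14, 3.14].

## Interface

Orientations are given as [roll, pitch, yaw] about the fixed x, y, z axes, in that order (R = Rz(yaw) Ry(pitch) Rx(roll)).
In Python, from plant import robot gives the robot as it stands. Calls block until the motion is done:
- robot.goto(position, orientation): joint-space move of the TCP to a pose.
- robot.move_straight(position, vel=0.15, attitude=None, contact_N=None): straight line of the TCP; attitude=None keeps the orientation; vel is the mean speed in m/s. With contact_N (N) it stops when the force on the tool has changed by that much, and returns True; else False.
- robot.move_joints(angles): joint-space move.
- robot.grip(opening, strength=None): opening from 0.0 (shut) to 1.0 (fully open); strength is the grip in N (None keeps the last); returns when the fingers have stopped.
- robot.sleep(seconds).
- robot.inverse_kinematics(position, orientation): joint angles nearest the present ones, or None.
- robot.sense(): the state.
- robot.grab_frame(name): name is "scene" or "side" or "wrist"; returns a dict with "image" (480x640x3 uint8, red, green, blue), "range_z" (480x640 float32, m along the optical axis (not along the pixel's ray), 0 where there is no reading), "fx", "fy", "cx", "cy" (pixels), "dist_coeffs" ([k1, k2, p1, p2, k3] as OpenCV has them; the pictures are not rectified), "R" (3x3) and "t" (3): a world point X has camera coordinates R X + t. Camera axes: x right, y down, z forward; pixel columns grow to the right and rows downward; lengths in m; the calibration is good to about 2 mm. A picture is of the moment at which its call begins.
A pose or a line that the arm cannot do raises robot.IKError and nothing moves.
- robot.close_job(): hands the job in; it is judged then, once.
The state is a dict: "t": time; "joint_pos": joint angles; "joint_velocities": joint speeds; "effort": joint torques, N m; "tcp_pos": TCP position; "tcp_rot": TCP orientation; "wrist_force": force on the tool from outside, world axes, zero at the start; "torque": the same for the moment, N m; "opening": opening from 0.0 (shut) to 1.0 (fully open); "gripper_force": force on a finger pad.
Only numpy, scipy, OpenCV 4.12 (cv2) and the standard library are available. Lean on these libraries where they do the work, as an engineer would, in place of code of your own. Each camera call takes 0.05 s, during which the arm holds its last target. There are 200 camera calls.

## Working session

There is one attempt and no reset: what is moved stays moved. The work goes in short steps, each a Python script; the robot and the scene stay as the last script left them, time stands still between calls to the robot, and variables do not carry over. Pictures are saved under pics/ and viewed, at most 10 in all, crops included, and the job is handed in when it is done.

```bash
ls; mkdir -p pics
python3 - <<'E'
from plant import robot
import cv2,numpy as np
s=robot.sense();print(s['t'],s['tcp_pos'],s['tcp_rot'],robot.nose_length)
for n in ("scene","side"):
    f=robot.grab_frame(n);cv2.imwrite(f'pics/{n}0.png',f['image'][:,:,::-1]);np.savez(f'{n}0.npz',**f)
    print(n,f['fx'],f['cx'],f['cy'],f['dist_coeffs'],f['R'],f['t'])
E
```

```text
pics
0.0 [ 0.17196792 -0.65214141  0.2412467 ] [-3.13961005e+00  1.01312134e-04  2.57908021e-01] 0.011
scene 472.6605867371747 315.42893672331587 235.75223389047756 [-0.04995265  0.          0.          0.          0.        ] [[ 0.10517104  0.99441966 -0.00828156]
 [ 0.59293058 -0.0693903  -0.80225826]
 [-0.79835605  0.07946395 -0.59691968]] [-0.08766204 -0.23248232  1.39792584]
side 462.5329256950824 314.0300215157601 238.54748940850956 [-0.09860329  0.          0.          0.          0.        ] [[-0.75393666 -0.65668629 -0.0185103 ]
 [-0.40206748  0.4835271  -0.77752382]
 [ 0.51953946 -0.57876132 -0.62858101]] [0.41555289 0.24096812 0.81713376]
```

View pics/scene0.png

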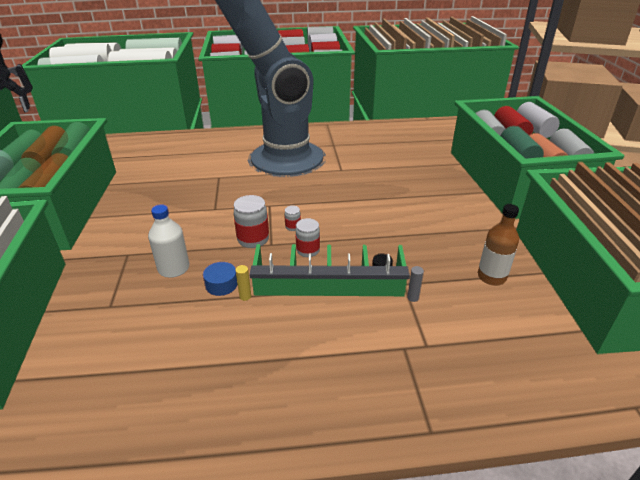

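View pics/side0.png

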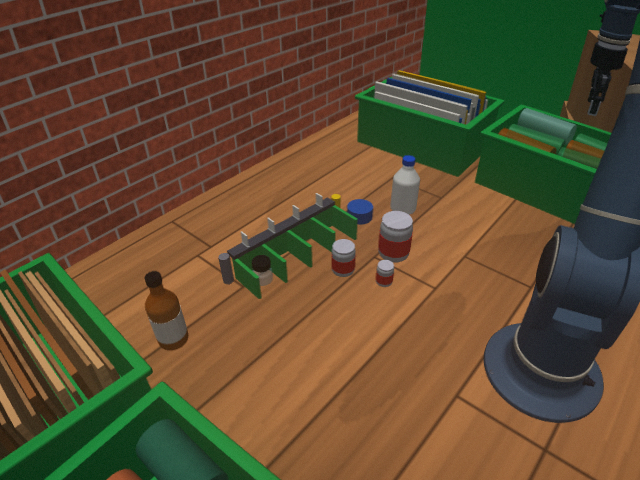

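The scene camera faces the robot. The yellow post is at scene px (243,283), on the robot's right, so the tags to flick are d, c, b and the target gap is y=+36. The middle-sized tin is at (308,237) in scene and (343,258) in side. The large decoy is at (251,221), the small one at (292,217) and the jar at (383,262).

```bash
cat > h.py <<'E'
import cv2,numpy as np
def load(n): return dict(np.load(n+'.npz'))
def ray(f,p):
    K=np.array([[f['fx'],0,f['cx']],[0,f['fy'],f['cy']],[0,0,1]],float)
    q=cv2.undistortPoints(np.array([[p]],float),K,np.array(f['dist_coeffs'],float))[0,0]
    R=np.array(f['R']);return -R.T@f['t'], R.T@np.array([q[0],q[1],1])
def plane(f,p,z):
    c,d=ray(f,p);return c+d*(z-c[2])/d[2]
def tri(f,p,g,q):
    c,d=ray(f,p);e,b=ray(g,q)
    k=np.linalg.lstsq(np.c_[d,-b],e-c,rcond=None)[0]
    u,v=c+d*k[0],e+b*k[1];return (u+v)/2,np.linalg.norm(u-v)
def blobs(img,lo,hi,amin=15):
    m=cv2.inRange(cv2.cvtColor(img,cv2.COLOR_RGB2HSV),lo,hi)
    n,l,s,c=cv2.connectedComponentsWithStats(m)
    return [(tuple(s[i]),c[i].round(1)) for i in range(1,n) if s[i][4]>=amin]
E
python3 - <<'E'
from h import *
for n,(x0,y0,x1,y1) in (('scene',(225,190,425,310)),('side',(210,170,420,300))):
    f=load(n+'0');im=f['image'];c=im[y0:y1,x0:x1]
    s=800/(x1-x0);cv2.imwrite(f'pics/{n}crop.png',cv2.resize(c,None,fx=s,fy=s,interpolation=cv2.INTER_CUBIC)[:,:,::-1])
    for nm,lo,hi in (('red',(0,170,60),(4,255,255)),('red2',(170,150,60),(180,255,255)),('yel',(20,170,120),(32,255,255)),('blue',(105,150,50),(130,255,255)),):
        print(n,nm,[(tuple(map(int,b)),tuple(map(float,q))) for b,q in blobs(im,lo,hi) if 190<b[0]<430 and 180<b[1]<300])
E
```

```text
scene red [((235, 219, 34, 24, 463), (252.3, 232.3)), ((285, 218, 15, 10, 67), (290.8, 223.2)), ((296, 238, 24, 15, 223), (307.6, 246.0))]
scene red2 []
scene yel []
scene blue [((204, 263, 33, 32, 857), (220.1, 278.3))]
side red [((379, 235, 33, 22, 441), (394.0, 247.3)), ((332, 259, 23, 15, 198), (343.0, 266.1)), ((377, 274, 16, 11, 84), (383.9, 279.1))]
side red2 []
side yel [((331, 194, 10, 5, 42), (335.5, 196.1))]
side blue [((348, 200, 25, 14, 275), (359.7, 206.5))]
```

View pics/scenecrop.png

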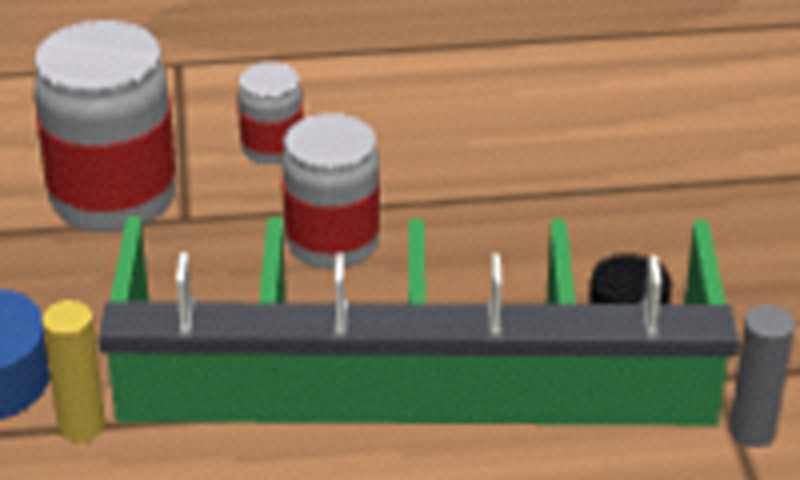

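View pics/sidecrop.png

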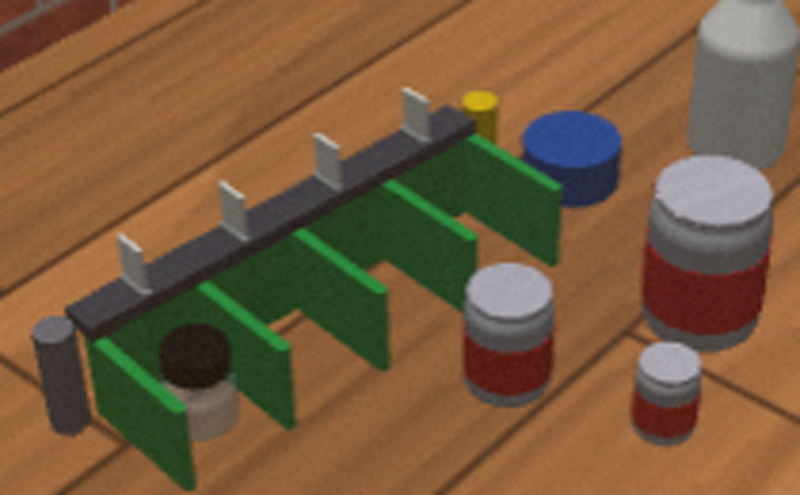

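Scene crop (4x): post tops are at (68,316) and (769,321), tin top at (330,140), decoy tops at (98,54) and (269,79). Side crop (3.81x): post tops are at (480,100) and (54,329), tin top at (509,290), decoys at (713,190) and (669,362). I'll triangulate these.

Run:
```python
from h import *
f,g=load('scene0'),load('side0')
S=lambda u,v:(225+u/4-.4,190+v/4-.4); D=lambda u,v:(210+u/3.81-.4,170+v/3.81-.4)
P={}
for n,a,b in (('yel',(68,316),(480,100)),('grey',(769,321),(54,329)),('tin',(330,140),(509,290)),('big',(98,54),(713,190)),('small',(269,79),(669,362)),('tagd',(182,255),(415,97)),('tagb',(495,255),(231,190)),('jar',(630,274),(196,352)),('divtip72',(560,222),(290,350))):
    X,e=tri(f,S(*a),g,D(*b));P[n]=X;print(n,X.round(4),round(e,4))
print('tin plane70',plane(f,S(330,140),.07),plane(g,D(509,290),.07))
y=(P['grey']-P['yel'])[:2];print('len',np.linalg.norm(y));y/=np.linalg.norm(y);x=np.array([y[1],-y[0]])
O=(P['grey']+P['yel'])[:2]/2-.092*x;print('O',O,'yaw',np.arctan2(x[1],x[0]))
for n in P:
    d=P[n][:2]-O;print(n,'rack xy',(d@x).round(4),(d@y).round(4))
```

```text
yel [ 0.5796 -0.113   0.0734] 0.0042
grey [0.6205 0.211  0.0723] 0.0035
tin [0.4488 0.0222 0.0706] 0.0033
big [ 0.3935 -0.0976  0.0985] 0.0031
small [ 0.3565 -0.0047  0.0507] 0.0031
tagd [ 0.5829 -0.0558  0.1055] 0.0006
tagb [0.6007 0.086  0.1067] 0.0004
jar [0.56   0.1607 0.0558] 0.0017
divtip72 [0.518  0.1314 0.0598] 0.0063
tin plane70 [0.44979758 0.02346411 0.07      ] [0.44913551 0.0195847  0.07      ]
len 0.326579205559126
O [0.50875399 0.06046507] yaw -0.1254100205703494
yel rack xy 0.092 -0.1633
grey rack xy 0.092 0.1633
tin rack xy -0.0547 -0.0455
big rack xy -0.0946 -0.1712
small rack xy -0.1429 -0.0837
tagd rack xy 0.0881 -0.1061
tagb rack xy 0.088 0.0369
jar rack xy 0.0384 0.1058
divtip72 rack xy 0.0003 0.0715
```

```bash
cat >> h.py <<'E'
O=np.array([.5088,.0605]);YAW=-.1254
def W(x,y,z):
    c,s=np.cos(YAW),np.sin(YAW);return [O[0]+c*x-s*y,O[1]+s*x+c*y,z]
ACROSS=[np.pi,0,YAW+np.pi/2]; ALONG=[np.pi,0,YAW]
E
python3 - <<'E'
from plant import robot
from h import *
for n,p,o in (('flick',W(.091,-.14,.093),ACROSS),('flickend',W(.091,.07,.093),ACROSS),('side',W(-.055,-.09,.029),ACROSS),('push',W(-.1,.036,.029),ALONG),('pushup',W(-.1,.036,.15),ALONG)):
    for k in (0,np.pi):
        q=robot.inverse_kinematics(p,[o[0],0,o[2]-k]);print(n,k,None if q is None else np.round(q,2))
robot.grip(0.0)
try: robot.goto(W(.091,-.14,.24),ACROSS)
except robot.IKError: ACROSS[2]-=np.pi;robot.goto(W(.091,-.14,.24),ACROSS)
f=robot.grab_frame('scene');cv2.imwrite('pics/s1.png',f['image'][150:330,180:440,::-1].repeat(3,0).repeat(3,1))
s=robot.sense();print(s['t'],s['tcp_pos'],s['tcp_rot'],s['joint_pos'],s['opening'],robot.nose_length,s['wrist_force'])
E
```

```text
flick 0 [ 0.52  0.57 -0.6   1.85  0.42  0.84 -0.41]
flick 3.141592653589793 [-0.65  0.78  1.11  1.92 -0.85  1.   -2.42]
flickend 0 [ 0.3   0.68 -0.81  1.77  0.6   0.95 -0.88]
flickend 3.141592653589793 [ 0.49  0.88 -1.18  1.76  0.9   1.15  2.04]
side 0 [ 0.41  0.49 -0.55  2.22  0.5   0.55 -0.65]
side 3.141592653589793 [ 0.85  0.79 -1.18  2.2   1.01  0.89  2.03]
push 0 [ 0.09  0.47 -0.54  2.25  0.48  0.53 -2.52]
push 3.141592653589793 [ 0.41  0.62 -0.95  2.24  0.83  0.7   0.3 ]
pushup 0 [ 0.43  0.31 -0.91  2.15  0.33  0.82 -2.38]
pushup 3.141592653589793 [ 0.61  0.41 -1.16  2.15  0.49  0.89  0.6 ]
3.3833 [ 0.58147706 -0.09118475  0.23982121] [-3.14132394e+00  4.44040213e-04  1.44313818e+00] [ 0.58300464  0.40685979 -0.65991221  1.72011506  0.27484112  1.10912985
 -0.28883393] 0.0040194328662180685 0.011 [-0.47892115 -0.02378596 -0.37748158]
```

View pics/s1.png

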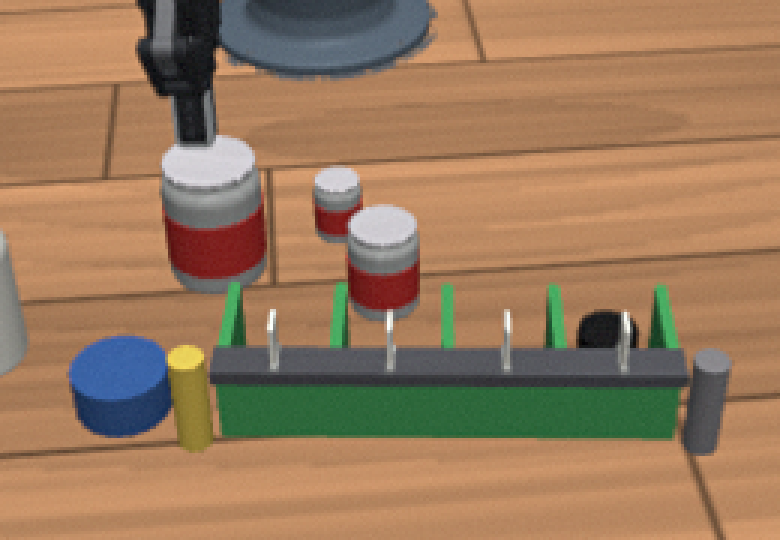

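Nothing is disturbed, and the shut fingers (crop px 195,130) hover above the rail's yellow end. Next I descend and sweep, taking a frame just past each tag.

Run:
```python
from plant import robot
from h import *
robot.move_straight(W(.091,-.14,.093),vel=.15)
fr=[]
for y in (-.092,-.02,.052):
    robot.move_straight(W(.091,y,.093),vel=.08)
    fr.append(robot.grab_frame('scene')['image'][200:310,230:430,::-1]);fr.append(robot.grab_frame('side')['image'][170:280,200:400,::-1])
    s=robot.sense();print(s['t'],s['tcp_pos'].round(4),np.round(s['wrist_force'],2))
robot.move_straight(W(.091,.07,.093),vel=.08)
robot.move_straight(W(.091,.07,.2),vel=.15)
fr.append(robot.grab_frame('scene')['image'][200:310,230:430,::-1]);fr.append(robot.grab_frame('side')['image'][170:280,200:400,::-1])
m=np.vstack([np.hstack(fr[2*i:2*i+2]) for i in range(4)])
cv2.imwrite('pics/flick.png',cv2.resize(m,None,fx=1.35,fy=1.35));print(robot.sense()['t'])
```

```text
5.3667 [ 0.5877 -0.0424  0.0931] [-0.57 -0.52  0.47]
6.5167 [0.5968 0.0289 0.0931] [-1.01  0.93  1.07]
7.6667 [0.6058 0.1004 0.0932] [ 0.77 -0.1   0.83]
9.0083
```

View pics/flick.png

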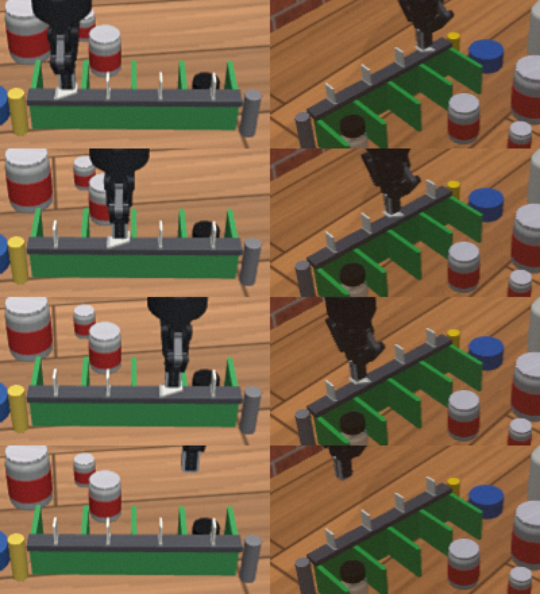

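Each of the three tags leaned in turn (rows 1–3) and all stand again in row 4. The fourth was untouched. Now the sideways push.

```bash
cat >> h.py <<'E'
def tin(robot):
    "tin centre in the rack frame, from its red label's box centre in both views"
    out=[]
    for n in ('scene','side'):
        f=robot.grab_frame(n);b=[b for b,c in blobs(f['image'],(0,170,60),(4,255,255)) if 190<b[0]<430 and 180<b[1]<300 and b[4]>40]
        out.append((f,b))
    c,s=np.cos(YAW),np.sin(YAW);r=[]
    for p in out[0][1]:
        for q in out[1][1]:
            X,e=tri(out[0][0],(p[0]+p[2]/2-.5,p[1]+p[3]/2-.5),out[1][0],(q[0]+q[2]/2-.5,q[1]+q[3]/2-.5))
            if e<.008:
                d=X[:2]-O;r.append((round(float(c*d[0]+s*d[1]),4),round(float(-s*d[0]+c*d[1]),4),round(float(X[2]),3),round(float(e),4)))
    return r,out
E
python3 - <<'E'
from plant import robot
from h import *
robot.goto(W(-.055,-.09,.2),ACROSS)
robot.grip(.235)
robot.move_straight(W(-.055,-.09,.029),vel=.15)
print(tin(robot)[0])
robot.move_straight(W(-.049,-.012,.029),vel=.05)
s=robot.sense();print(s['t'],np.round(s['wrist_force'],2),s['opening'],robot.nose_length)
r,o=tin(robot);print(r)
cv2.imwrite('pics/push1.png',cv2.resize(np.hstack([o[0][0]['image'][190:310,230:430],o[1][0]['image'][170:290,220:420]]),None,fx=2,fy=2)[:,:,::-1])
E
```

```text
[(-0.0961, -0.1743, 0.022, 0.0032), (-0.0562, -0.0455, 0.015, 0.0026)]
13.325 [ 0.05 -0.13  0.42] 0.23626900637224768 0.011
[(-0.1446, -0.0841, 0.01, 0.0009), (-0.0962, -0.1734, 0.023, 0.0041), (-0.0515, 0.0254, 0.013, 0.0028)]
```

View pics/push1.png

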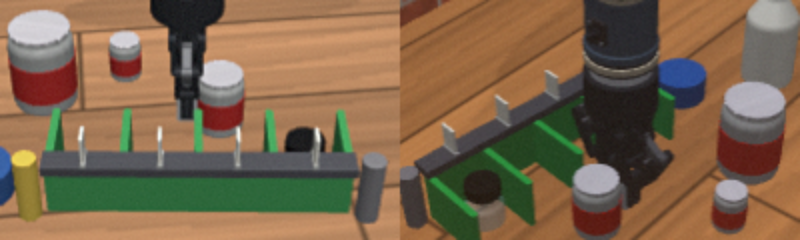

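The tin stands upright at rack (-51, 25) mm. I'll push it 11 mm further, back off, go round behind and push it in.

Run:
```python
from plant import robot
from h import *
A=[np.pi,0,YAW-np.pi]
robot.move_straight(W(-.049,-.001,.029),vel=.04)
robot.move_straight(W(-.049,-.02,.029),vel=.08)
robot.move_straight(W(-.049,-.02,.17),vel=.2)
r,o=tin(robot);print(r)
t=min(r,key=lambda p:abs(p[1]-.036)+abs(p[0]+.05));print(t)
y=t[1]
try: robot.goto(W(-.102,y,.15),A)
except robot.IKError: print('ik');robot.goto(W(-.102,y,.12),A)
robot.move_straight(W(-.102,y,.029),vel=.12)
print(robot.sense()['wrist_force'].round(2),robot.sense()['tcp_pos'])
robot.move_straight(W(-.055,.036,.029),vel=.05)
r,o=tin(robot);print(r,robot.sense()['t'])
cv2.imwrite('pics/push2.png',cv2.resize(np.hstack([o[0][0]['image'][190:310,230:430],o[1][0]['image'][170:290,220:420]]),None,fx=2,fy=2)[:,:,::-1])
```

```text
[(-0.1446, -0.0847, 0.011, 0.0024), (-0.0963, -0.1735, 0.022, 0.004), (-0.0503, 0.0373, 0.014, 0.0028)]
(-0.0503, 0.0373, 0.014, 0.0028)
[-0.87 -0.01  0.49] [0.4126633  0.1104935  0.02943531]
[(-0.1452, -0.0845, 0.01, 0.0017), (-0.0966, -0.174, 0.022, 0.0025), (-0.0166, 0.0524, 0.02, 0.0062)] 18.6667
```

View pics/push2.png

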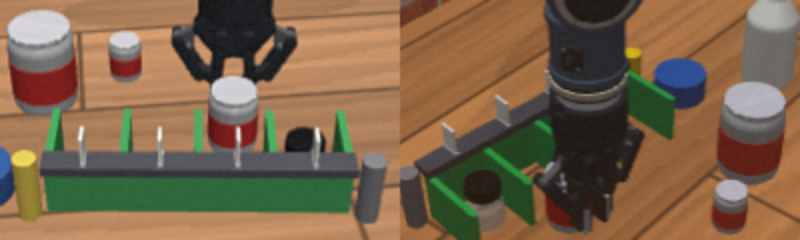

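The scene view shows the tin centred in the mouth of gap 3 (tin at crop px 232, dividers at 198 and 268). The side view is occluded by the hand, so its estimate is biased. The finger knuckles may be as low as the divider tops, so I back off, rise 14 mm and continue with a force guard.

Run:
```python
from plant import robot
from h import *
robot.move_straight(W(-.061,.036,.029),vel=.05)
robot.move_straight(W(-.061,.036,.043),vel=.08)
print(robot.move_straight(W(-.002,.036,.043),vel=.04,contact_N=6), robot.sense()['tcp_pos'],W(-.002,.036,.043),robot.sense()['wrist_force'].round(2))
robot.move_straight(W(-.09,.036,.043),vel=.1)
robot.move_straight(W(-.09,.036,.16),vel=.2)
robot.goto(W(-.05,-.15,.25),[np.pi,0,YAW-np.pi])
r,o=tin(robot);print(r,robot.sense()['t'])
cv2.imwrite('pics/push3.png',cv2.resize(np.hstack([o[0][0]['image'][190:310,230:430],o[1][0]['image'][170:290,200:400]]),None,fx=2,fy=2)[:,:,::-1])
```

```text
False [0.51119633 0.09648074 0.04304854] [np.float64(0.5113182822529092), np.float64(0.09646746105154884), 0.043] [-0.35  0.41 -0.84]
[(-0.0964, -0.1733, 0.023, 0.0009), (-0.1446, -0.0847, 0.011, 0.0024)] 23.6
```

View pics/push3.png

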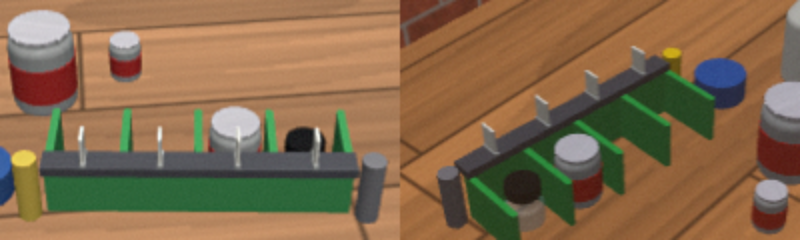

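The tin stands upright in the third gap, with its top at crop px (235,123) in scene and (577,149) in side. A numeric check follows, then I hand in if it is deep enough.

Run:
```python
from plant import robot
from h import *
f,g=robot.grab_frame('scene'),robot.grab_frame('side')
X,e=tri(f,(347.3,251.3),g,(288.3,244.3));c,s=np.cos(YAW),np.sin(YAW)
T=lambda X:((c*(X-O)[0]+s*(X-O)[1]).round(4),(-s*(X-O)[0]+c*(X-O)[1]).round(4))
for P in (X,plane(f,(347.3,251.3),.07),plane(g,(288.3,244.3),.07)): print(P.round(4),T(P[:2]))
x=T(X[:2])[0]
print(e,x, robot.sense()['wrist_force'].round(2))
if x>.031: print(robot.close_job())
```

```text
[0.5453 0.0924 0.0682] (np.float64(0.0322), np.float64(0.0362))
[0.5491 0.0934 0.07  ] (np.float64(0.0358), np.float64(0.0377))
[0.5434 0.0919 0.07  ] (np.float64(0.0304), np.float64(0.0354))
0.0037219368175140806 0.0322 [ 0.3  -0.16 -0.74]
the job is handed in; nothing more can be done
None
```

Job handed in: the tags of gaps one, two and three were flicked in order from the yellow post and the fourth left alone. The red-labelled tin stands upright in the third gap, about 6 mm inside the divider fronts (measured to about 3 mm), with the hand clear; I saw nothing else move in the pictures.

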